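# Click the spice tin into its stand

## Robot

A 7-joint arm with a two-finger parallel gripper is mounted at the origin on the work surface. World frame = base frame: x ahead of the robot, y to its left, z up, the work surface at z = 0. Lengths are in m, angles in degrees, forces in N, time in s.
With the tool pointing down it reaches from about 0.425 to 0.875 m from the base axis. Payload 4.7 kg.
Tool frame: the origin (TCP) lies at the very end of the fingers, on their centre line; the grasp point (between the pads) lies 19 mm behind it; x points along the fingers, z is the direction in which the jaws open and shut, and the axes are right-handed (so a half turn about x gives the same grasp; the last joint's range is limited). The gripper opens to 87 mm and grips with 3 to 60 N. Pads are 19 mm wide; open, the fingers measure 117 mm over their backs; the gripper's body (75 mm by 190 mm) begins 51 mm behind the grasp point.
Start: joints at [-65.884, 18.392, -4.016, 83.108, 1.295, 78.541, -3.26], TCP at [0.257, 0.597, 0.223] pointing down, gripper open.
Joint ranges: [-163.93, 163.93], [-17.29, 119.83], [-79.2, 71.16], [3.27, 140.29], [-89.18, 269.18], [5.43, 117.66], [-154.24, 154.24]. Speed limits (degrees/s): [147.25, 147.25, 180, 180, 180, 180, 180].

## Interface

Orientations are given as [roll, pitch, yaw] about the fixed x, y, z axes, in that order (R = Rz(yaw) Ry(pitch) Rx(roll)).
In Python, from cell import env gives the robot as it stands. The module is installed in compiled form; this text tells all that it offers.
- The arm moves only by the tool drive_tool, never from a script. Its argument "increments" is a list of rows, each a list of 2 entries, a list of its own where there are three numbers: the shift along the tool's x, y, z scaled (see below), then the turn, a rotation vector about the tool's x, y, z scaled (see below). In form: [[[dx, dy, dz], [wx, wy, wz]], ...]. A call has 1 to 10 rows; each row shifts and turns the commanded pose from where the row before left it, along the tool's axes as they then stand; what a row does not reach is not made up. The controller multiplies each number of a shift by 0.04 m and each number of a turn by 120 degrees. A row lasts 1/10 s, in which the tool goes at most 50 mm and 8.59 degrees, less where a joint would pass 70% of its speed; a pose out of reach is approached as far as the arm can. A call with a number of a shift or a turn outside -1 to 1 is refused whole. A call with a gripper value outside its range is refused whole. "hand" is the gripper's target within -1 to 1 (fully open at 1, half-way at 0, shut at -1), set as the call begins (left out, the last holds). The fingers move at their own pace and stop on an object; "squeeze" is the grip in N (left out, the last holds). Time passes only in rows, so rows that do not move let the fingers close. It gives the time, the measured TCP pose, the force and the opening at its end, in the units of the state.
- env.get_obs(): the state, without advancing time (a new reading comes with each control period).
- env.read_camera(name): name is "side" or "top" or "wrist"; returns a dict with "frame" (420x560x3 uint8, red, green, blue), "fx", "fy", "cx", "cy" (pixels), "R" (3x3) and "t" (3): a world point X has camera coordinates R X + t. Camera axes: x right, y down, z forward; pixel columns grow to the right and rows downward; lengths in m; the calibration is good to about 2 mm. A picture is of the moment at which its call begins. There is no depth.
- env.sign_off(): hands the job in, once; it reports no verdict.
The state is a dict: "time_s": time; "qpos": joint angles; "joint_velocities": joint speeds; "effort": joint torques, N m; "tool_pos": TCP position; "tool_rot": TCP orientation; "force": force on the tool from outside, world axes, zero at the start; "wrist_torque": the same for the moment, N m; "grip_width": finger opening in m.
Only numpy, scipy, OpenCV 4.12 (cv2) and the standard library are available. Lean on these libraries where they do the work, as an engineer would, in place of code of your own. Each camera call takes 0.05 s, during which the arm holds its last target.

## Task

Pick up the slim spice tin that stands loose on the worktop and push it down into the empty stand, thumb tab on the same side as the stand's spring housing, until the sprung ball clicks into the tin's notch and holds it fully home. Press firmly but do not ram it, let go of it, and leave the spice box, tumbler, jar, spoon and the filled stand where they are.

Things in the scene. Friction and masses are not known exactly. Their poses are not given: they have to be found in the camera images.
- tin: Loose aluminium spice tin with a closed white flip cap (fixed shut): a slim upright box 40 (x) x 30 (y) x 126 (z) mm, 0.1 to 0.2 kg, standing on the worktop. Origin: centre of its underside, z up. Well gripped across its 30 mm width (along y), some 20 mm below the top.
- notch (a point): On the tin's +x face (20 mm from its axis), 25 mm above its underside: middle of a notch across the full width of that face, 6 mm deep, from 17.5 to 32.5 mm above the underside. Axes as the tin's.
- tab (a point): Tip of the cap's thumb tab, on the same face (+x) as the notch, 121 mm above the tin's underside, 28 mm from its axis; the tab is 14 mm wide, 4 mm thick and sticks out 8 mm. Axes as the tin's.
- stand: Empty grey plastic stand fixed to the worktop: an upright rectangular tube 52 (x) x 42 (y) mm on a foot 86 x 70 x 6 mm, open at the top. Origin: centre of its underside, z up. The tin goes in upright, its x axis along the stand's x (not turned round), so that its notch meets the sprung ball in the +x wall. Contact force between tin and stand must stay below 35 N.
- mouth (a point): Centre of the empty stand's mouth, 81 mm above the worktop, axes as the stand's. The pocket below is 42.5 (x) x 32.5 (y) mm with straight walls up to 75 mm; from there the mouth flares outward at 45 degrees. The seat at the bottom of the pocket is rigid; its top is somewhere from 10 to 30 mm above the worktop, set differently each time and not measured: it must be felt.
- housing (a point): Outer face of the stand's spring housing, 26 mm above the worktop, 42 mm from the stand's axis on its +x side: a block 16 mm thick, 24 mm wide, up to 70 mm high, with a round steel plug. The ball works in the wall behind it.
- ball (a joint): How far the sprung steel ball (16 mm across, bulging 4.5 mm into the pocket, centre 25 mm above the seat) is pushed back, in m: 0 free, 0.002 to 0.0045 on the tin's plain face, near 0 in the notch. Spring 5 N plus 1 N/mm. Pushing the tin past it takes 5 to 15 N from 31 mm above the seat; the force drops as it clicks in over the last 2 to 3 mm, then the seat stops the tin.
- full_stand: The twin stand, fixed to the worktop, already filled with a like tin (its top 146 mm high), not to be touched. Origin: centre of its underside.
- spice_box: Closed white plastic spice box, 114 x 154 x 61 mm. Bystander; origin: centre of its underside.
- tumbler: Steel tumbler, 68 mm across, 95 mm high. Bystander; origin: centre of its underside.
- jar: Amber glass jar with a lid, 50 mm across, 85 mm high. Bystander; origin: centre of its underside.
- spoon: Small wooden spoon, 160 mm long, lying along its x axis. Bystander; origin at the underside of its middle.
Things that resemble listed ones, but are neither listed nor needed, are in the scene too. There is more than one size of the tin; the one meant has the size given above.

How it is judged (in metres and radians):
On the way, in this order (a step that is already met when the one before it is completed fails the run):
1. the tin is lifted clear of the worktop, upright (height (world z) of tin above 0.05 m and angle between tin's own z axis and vertical below 0.35 rad), for 0.2 s.
2. the tin is down in the empty stand and the ball has clicked out into its notch (value of joint ball below 0.001 m and z of tin in the frame of stand below 0.0335 m and horizontal distance between tin and stand below 0.005 m and angle between tin's own z axis and vertical below 0.08 rad), for 0.2 s.
At the end, for the whole second after the job is handed in: The tin stands upright (within 0.08 rad) in the empty stand, within 5 mm of the pocket's axis, underside less than 33.5 mm above the worktop, the ball back out to within 1 mm of free (in the notch: right way round, within about 2 mm of the seat), released and at rest (all of step 2 and linear speed of tin below 0.01 m/s and contact force between tin and the fingers below 0.1 N); the robot touches nothing.
It fails at once if the tin is rammed: more than 35 N between tin and stand (contact force between tin and stand above 35 N).
It fails at once if a bystander (spice box, tumbler, jar, spoon) is moved by more than 30 mm (distance of any of spice_box, tumbler, jar, spoon from where it was at the start of the episode above 0.03 m).
It fails at once if the filled stand is pushed with more than 15 N (contact force between any of the fingers, tin and full_stand above 15 N).
It also fails if it takes over 48 s, if anything falls off the work surface, if the arm or the gripper's body presses on something with over 40 N, if the wrist force passes 120 N, or if a joint passes its speed limit or range.

## Working session

There is one attempt and no reset: what is moved stays moved. The work goes in short steps, Python scripts to look and compute and a tool call to move; the robot and the scene stay as the last step left them, time stands still between calls to the robot, and variables do not carry over. Pictures are saved under pics/ and viewed, and the job is handed in when it is done.

Besides the shell and the picture viewer there is one more tool, called as a command line: name --argument value ..., lists and objects as JSON in quotes. drive_tool: Moves the arm, as the interface text tells. Shifts and turns lie within -1 to 1; 1 stands for 0.04 m of shift or 120 degrees of turn. Its arguments: {"type":"object","properties":{"increments":{"type":"array"},"hand":{"type":"number"},"squeeze":{"type":"number"}},"required":["increments"]}

```bash
mkdir -p pics; cat > h.py <<'E'
import numpy as np, cv2, json, pickle
from cell import env
def snap(n,tag):
    c=env.read_camera(n); cv2.imwrite(f'pics/{tag}.png',c['frame'][:,:,::-1]); pickle.dump(c,open(f'pics/{tag}.pkl','wb')); return c
def load(tag): return pickle.load(open(f'pics/{tag}.pkl','rb'))
def plane(c,u,v,z):
    R=np.array(c['R']);t=np.array(c['t']);o=-R.T@t
    d=R.T@np.array([(u-c['cx'])/c['fx'],(v-c['cy'])/c['fy'],1]); return o+d*(z-o[2])/d[2]
def proj(c,X):
    p=np.array(c['R'])@np.array(X)+np.array(c['t']); return np.array([c['fx']*p[0]/p[2]+c['cx'],c['fy']*p[1]/p[2]+c['cy']])
E
python3 - <<'E'
from h import *
for n in ['side','top','wrist']:
    c=snap(n,n+'0'); R=np.array(c['R']);print(n,-R.T@np.array(c['t']),R[2],c['fx'])
print(env.get_obs())
E
```

```text
side [ 0.46226741 -0.66309154  0.7275755 ] [ 0.0794611   0.70197358 -0.70775633] 425.60647955239205
top [ 0.3449663  -0.05005199  1.17220529] [ 0.1553301   0.00407125 -0.98785423] 401.79013798646463
wrist [0.18586944 0.6264976  0.38341246] [ 0.25981254 -0.11334099 -0.95898449] 352.3839921092465
{'time_s': 0.15, 'qpos': array([-65.88404432,  18.42874015,  -4.0165079 ,  83.15983457,
         1.29573698,  78.53904897,  -3.26014952]), 'joint_velocities': array([ 0.06991505, -0.19865732,  0.02308369, -0.22987088, -0.02560501,
       -0.04510034, -0.02332547]), 'effort': array([-4.44330799e-04, -4.91798615e+01, -4.05051615e-01, -3.12875032e+01,
       -6.40643598e-02,  4.05004097e-02,  1.01916132e-04]), 'tool_pos': array([0.25706249, 0.59655701, 0.22171061]), 'tool_rot': array([-176.22515016,   89.91745804, -109.5307665 ]), 'force': array([-0.75331365, -0.19144698, -0.16489821]), 'wrist_torque': array([ 0.00920412, -0.00187689, -0.06595233]), 'grip_width': 0.0870247397328006}
```

View pics/side0.png

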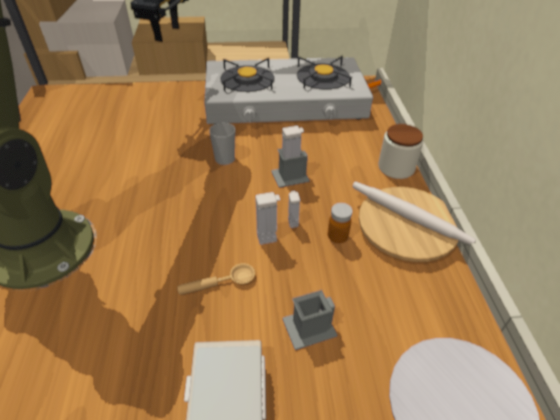

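View pics/top0.png

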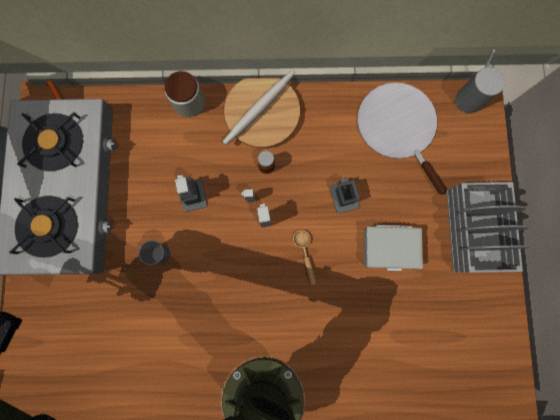

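View pics/wrist0.png

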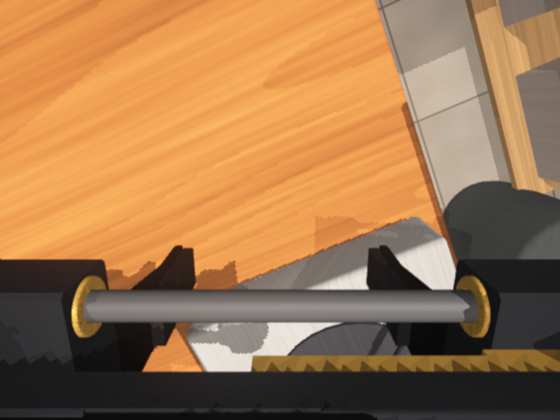

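```bash
python3 - <<'E'
from h import *
c=load('top0');f=c['frame'][150:260,160:380]; cv2.imwrite('pics/z1.png',cv2.resize(f[:,:,::-1],(800,400),interpolation=cv2.INTER_CUBIC))
c=load('side0');f=c['frame'][170:350,220:380]; cv2.imwrite('pics/z2.png',cv2.resize(f[:,:,::-1],(533,600),interpolation=cv2.INTER_CUBIC))
E
```

```text
(no output)
```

View pics/z1.png

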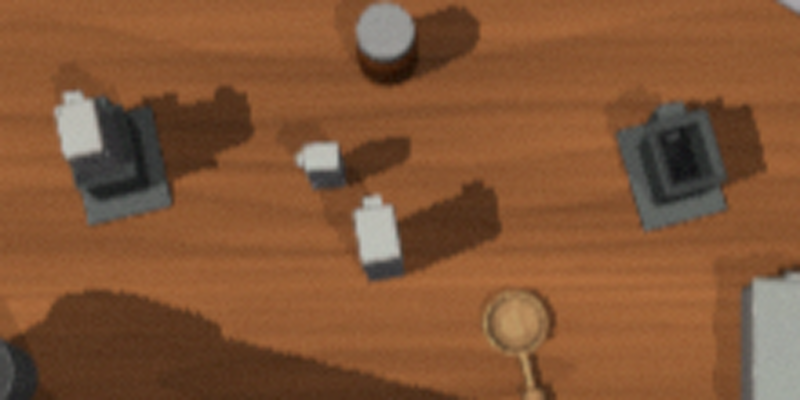

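View pics/z2.png

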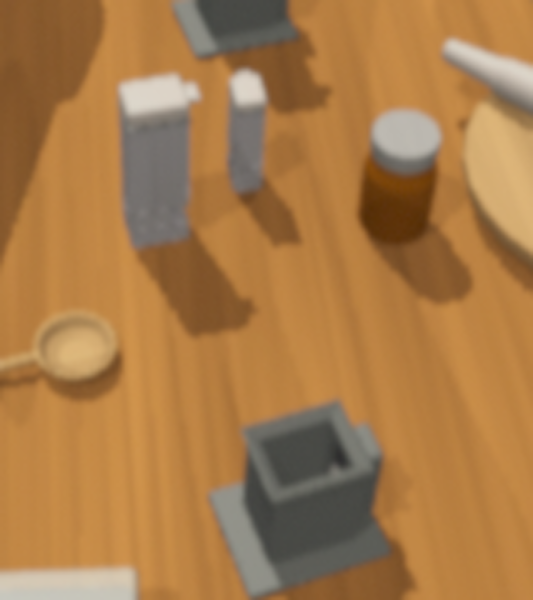

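```bash
python3 - <<'E'
from h import *
c=load('top0')
s=800/220
def P(x,y,z): return plane(c,160+x/s,150+y/s,z)
print('tin',P(377,232,.126),'tab',P(373,202,.123), 'mid')
print('small',P(322,158,.09))
print('stand mouth',P(683,155,.081),'housing',P(670,110,.07))
print('jar',P(387,30,.085),'full',P(80,130,.146))
s=600/180;c=load('side0')
def P(x,y,z): return plane(c,220+x/s,170+y/s,z)
print('side tin',P(152,97,.126),'tab',P(193,92,.122),'mouth',P(310,450,.081))
E
```

```text
tin [ 0.49717525 -0.01472682  0.126     ] tab [ 0.51972202 -0.01190884  0.123     ] mid
small [0.55943494 0.02750166 0.09      ]
stand mouth [ 0.5595235  -0.24633219  0.081     ] housing [ 0.59718653 -0.23975647  0.07      ]
jar [ 0.65990493 -0.02242241  0.085     ] full [0.57137718 0.19738676 0.146     ]
side tin [ 0.49929192 -0.01761735  0.126     ] tab [ 0.52552166 -0.01068343  0.122     ] mouth [ 0.56742284 -0.2508185   0.081     ]
```

```bash
cat >> h.py <<'E'
from scipy.spatial.transform import Rotation as Ro
def tool():
    o=env.get_obs(); return o,Ro.from_euler('xyz',o['tool_rot'],degrees=True).as_matrix()
def goal(p,yaw=None,flip=0):
    """p world target; yaw (deg) of tin x axis; tool x down, tool z along +-tin y"""
    o,R=tool(); d=R.T@(np.array(p)-o['tool_pos']); print('shift units',np.round(d/.04,3))
    if yaw is not None:
        for s in (1,-1):
            a=np.radians(yaw); z=s*np.array([-np.sin(a),np.cos(a),0]); x=np.array([0,0,-1.]); y=np.cross(z,x)
            Rg=np.column_stack([x,y,z]); rv=Ro.from_matrix(R.T@Rg).as_rotvec(degrees=True); print('turn deg',np.round(rv,2),'units',np.round(rv/120,4))
            d=Rg.T@(np.array(p)-o['tool_pos']); print('   shift after turn, units',np.round(d/.04,3))
E
python3 - <<'E'
from h import *
o,R=tool();print(R.round(3)); goal([.498,-.016,.26],11)
E
```

```text
[[-0.    -0.918  0.396]
 [-0.001  0.396  0.918]
 [-1.    -0.    -0.001]]
shift units [ -0.939 -11.591 -11.683]
turn deg [-3.431e+01 -8.000e-02 -2.000e-02] units [-2.859e-01 -7.000e-04 -2.000e-04]
   shift after turn, units [ -0.957  -2.991 -16.182]
turn deg [ 1.4569e+02 -3.0000e-02  1.1000e-01] units [ 1.2141e+00 -2.0000e-04  9.0000e-04]
   shift after turn, units [-0.957  2.991 16.182]
```

drive_tool --increments '[[[-0.24,0,0],[-0.0715,0,0]],[[-0.24,0,0],[-0.0715,0,0]],[[-0.24,0,0],[-0.0715,0,0]],[[-0.24,0,0],[-0.0715,0,0]],[[0,-0.1,-0.5],[0,0,0]],[[0,-0.15,-0.8],[0,0,0]],[[0,-0.17,-0.9],[0,0,0]],[[0,-0.17,-0.9],[0,0,0]],[[0,-0.17,-0.9],[0,0,0]],[[0,-0.17,-0.9],[0,0,0]]]' --hand 1

```text
time_s: 1.15
tool_pos: [0.3315, 0.41, 0.2607]
tool_rot: [129.7, 90.0, -129.2]
force: [0.2, -0.4, 0.4]
grip_width: 0.0869
```

drive_tool --increments '[[[0,-0.17,-0.9],[0,0,0]],[[0,-0.17,-0.9],[0,0,0]],[[0,-0.17,-0.9],[0,0,0]],[[0,-0.17,-0.9],[0,0,0]],[[0,-0.17,-0.9],[0,0,0]],[[0,-0.17,-0.9],[0,0,0]],[[0,-0.17,-0.9],[0,0,0]],[[0,-0.17,-0.9],[0,0,0]],[[0,-0.1,-0.5],[0,0,0]],[[0,0,0],[0,0,0]]]'

```text
time_s: 2.15
tool_pos: [0.4482, 0.117, 0.2609]
tool_rot: [-163.3, 90.0, -62.7]
force: [-0.3, -0.5, -0.0]
grip_width: 0.0872
```

```bash
python3 - <<'E'
from h import *
snap('wrist','w1'); goal([.498,-.016,.26],11); print(env.get_obs()['tool_pos'],env.get_obs()['time_s'],env.get_obs()['tool_rot'])
E
```

```text
shift units [ 0.02  -0.604 -3.562]
turn deg [-0.17  0.03 -0.01] units [-0.0014  0.0002 -0.0001]
   shift after turn, units [ 0.021 -0.594 -3.564]
turn deg [ 1.7983e+02 -2.0000e-02 -4.0000e-02] units [ 1.4986e+00 -1.0000e-04 -3.0000e-04]
   shift after turn, units [0.021 0.594 3.564]
[0.44748121 0.11941158 0.26085885] 2.2 [ 21.85306381  89.97162239 122.68453875]
```

View pics/w1.png

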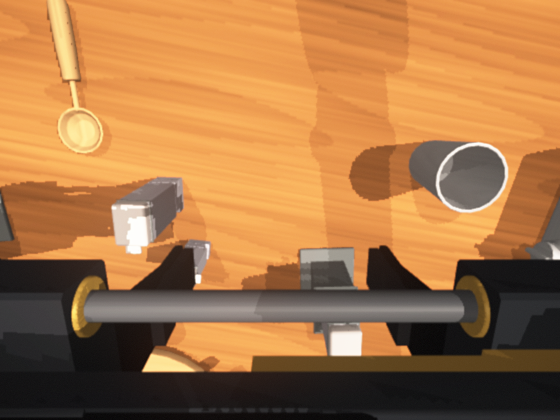

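drive_tool --increments '[[[0,-0.3,-0.5],[0,0,0]],[[0,-0.4,-0.8],[0,0,0]],[[0,-0.4,-0.9],[0,0,0]],[[0,-0.3,-0.7],[0,0,0]],[[0,-0.2,-0.5],[0,0,0]],[[0,0,0],[0,0,0]],[[0,0,0],[0,0,0]]]'

```text
time_s: 2.9
tool_pos: [0.5358, 0.001, 0.2605]
tool_rot: [42.2, 89.9, 143.3]
force: [-0.4, 0.6, -0.6]
grip_width: 0.087
```

```bash
python3 - <<'E'
from h import *
snap('wrist','w2'); o=env.get_obs();print(o['tool_pos'],o['time_s'],o['joint_velocities'].round(1),o['qpos'])
E
```

```text
[0.53565499 0.00155594 0.26059464] 2.95 [-0.3 -0.5 -0.4  0.3  0.3 -0.1  0.2] [-26.96151272   3.19376561  25.15105026  96.9345601   -1.43916664
  80.23273637  99.56921191]
```

View pics/w2.png

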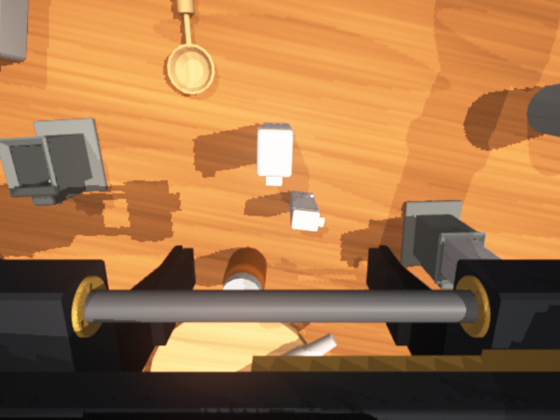

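```bash
cat > m.py <<'E'
from h import *
def capmeas(c,box,z=.126,thr=200,k=13):
    x0,y0,x1,y1=box; f=c['frame'].astype(int)
    m=((f.min(2)>thr)).astype(np.uint8); mm=np.zeros_like(m); mm[y0:y1,x0:x1]=m[y0:y1,x0:x1]
    big=cv2.morphologyEx(mm,cv2.MORPH_OPEN,np.ones((k,k),np.uint8))
    cn=max(cv2.findContours(big,cv2.RETR_EXTERNAL,cv2.CHAIN_APPROX_NONE)[0],key=cv2.contourArea)
    pts=np.array([plane(c,u,v,z)[:2] for u,v in cn[:,0]],np.float32)
    r=cv2.minAreaRect((pts*1000)); print('cap rect mm',r)
    tab=mm.copy(); tab[cv2.dilate(big,np.ones((3,3),np.uint8))>0]=0
    n,l,st,ce=cv2.connectedComponentsWithStats(tab); i=1+np.argmax(st[1:,4]); tp=plane(c,*ce[i],.123); print('tab px',ce[i],st[i,4],tp)
    d=tp[:2]*1000-np.array(r[0]); print('tab yaw',np.degrees(np.arctan2(d[1],d[0])))
    print(cv2.boxPoints(r))
E
python3 - <<'E'
from m import *
c=load('w2'); 
f=c['frame']; cv2.imwrite('pics/z3.png',np.hstack([cv2.resize(a[:,:,::-1],(400,400),interpolation=cv2.INTER_CUBIC) for a in (f[110:200,230:320],f[100:220,0:120])]))
for t in (190,210,225): capmeas(c,(240,110,310,190),thr=t)
E
```

```text
cap rect mm ((502.484375, -11.256711959838867), (45.74604797363281, 28.283660888671875), 10.047403335571289)Traceback (most recent call last):
  File "<stdin>", line 4, in <module>
  File "m.py", line 10, in capmeas
    n,l,st,ce=cv2.connectedComponentsWithStats(tab); i=1+np.argmax(st[1:,4]); tp=plane(c,*ce[i],.123); print('tab px',ce[i],st[i,4],tp)
                                                         ~~~~~~~~~^^^^^^^^^^
    return _wrapfunc(a, 'argmax', axis=axis, out=out, **kwds)
    return bound(*args, **kwds)
ValueError: attempt to get argmax of an empty sequence
```

View pics/z3.png

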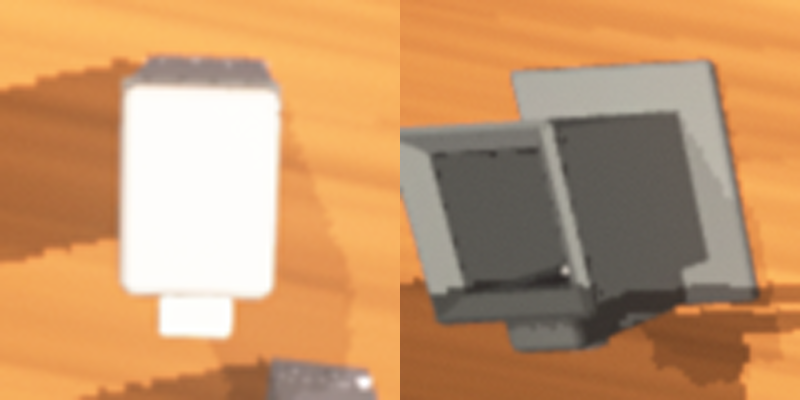

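```bash
python3 - <<'E'
from m import *
c=load('w2'); 
for t in (210,235): capmeas(c,(240,110,310,190),thr=t,k=23)
s=400/90
for x,y in [(122,86),(277,88),(273,297),(122,295)]: print(plane(c,230+x/s,110+y/s,.126))
a=plane(c,230+162/s,110+337/s,.123);b=plane(c,230+231/s,110+337/s,.123);print('tab end',a,b)
E
```

```text
cap rect mm ((498.7491455078125, -12.35574722290039), (37.54952621459961, 28.036304473876953), 11.071211814880371)
tab px [273.67910448 180.70149254] 134 [ 0.52280187 -0.00842206  0.123     ]
tab yaw 9.288171797541015
[[477.6319     -2.2037802]
 [483.0157    -29.718307 ]
 [519.8664    -22.507713 ]
 [514.4826      5.006813 ]]
cap rect mm ((498.6455078125, -11.97927474975586), (35.87974548339844, 27.141521453857422), 11.071330070495605)
tab px [273.56  180.472] 125 [ 0.52262288 -0.00856102  0.123     ]
tab yaw 8.113499419454936
[[478.4335     -2.1060915]
 [483.64554   -28.742477 ]
 [518.85754   -21.852459 ]
 [513.6455      4.783928 ]]
[ 0.48246758 -0.02962464  0.126     ]
[ 0.47731085 -0.00140323  0.126     ]
[0.51594611 0.00575955 0.126     ]
[ 0.52113487 -0.02279114  0.126     ]
tab end [ 0.52846564 -0.0137413   0.123     ] [ 5.25874564e-01 -4.97165570e-04  1.23000000e-01]
```

```bash
python3 - <<'E'
from h import *
goal([.499,-.0122,.087],10.5)
E
```

```text
shift units [ 4.34   0.962 -0.165]
turn deg [ 0.67  0.07 -0.05] units [ 0.0056  0.0006 -0.0004]
   shift after turn, units [ 4.34   0.964 -0.171]
turn deg [-1.7933e+02  7.0000e-02  1.1000e-01] units [-1.4944e+00  6.0000e-04  9.0000e-04]
   shift after turn, units [ 4.34  -0.964  0.171]
```

drive_tool --increments '[[[0,0.48,-0.09],[0.0056,0.0006,-0.0004]],[[0,0.484,-0.081],[0,0,0]],[[0.4,0,0],[0,0,0]],[[0.6,0,0],[0,0,0]],[[0.6,0,0],[0,0,0]],[[0.4,0,0],[0,0,0]],[[0,0,0],[0,0,0]],[[0,0,0],[0,0,0]]]'

```text
time_s: 3.75
tool_pos: [0.4995, -0.0133, 0.1814]
tool_rot: [-125.5, 89.9, -25.0]
force: [0.6, -0.1, -0.0]
grip_width: 0.087
```

```bash
python3 - <<'E'
from h import *
goal([.499,-.0122,.087],10.5);snap('side','s3');snap('wrist','w3')
c=load('side0')
E
```

```text
shift units [2.36  0.009 0.032]
turn deg [-0.03 -0.04  0.06] units [-0.0003 -0.0004  0.0005]
   shift after turn, units [2.36  0.007 0.03 ]
turn deg [1.7997e+02 1.0000e-01 7.0000e-02] units [1.4997e+00 8.0000e-04 6.0000e-04]
   shift after turn, units [ 2.36  -0.007 -0.03 ]
```

View pics/w3.png

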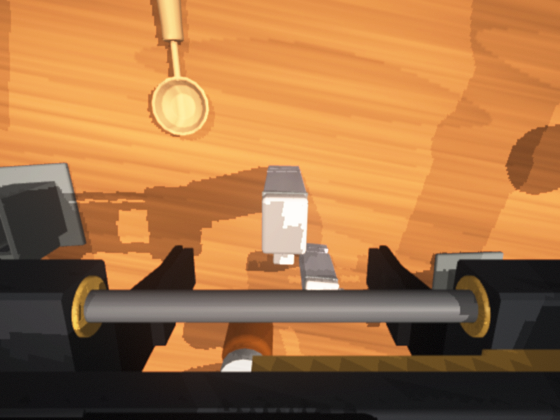

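drive_tool --increments '[[[0.4,0,0.03],[0,0,0]],[[0.6,0,0],[0,0,0]],[[0.6,0,0],[0,0,0]],[[0.5,0,0],[0,0,0]],[[0.26,0,0],[0,0,0]],[[0,0,0],[0,0,0]],[[0,0,0],[0,0,0]]]'

```text
time_s: 4.55
tool_pos: [0.5004, -0.0135, 0.0876]
tool_rot: [-117.3, 89.8, -17.0]
force: [0.1, 0.6, -0.4]
grip_width: 0.0871
```

drive_tool --increments '[[[0,0,0],[0,0,0]],[[0,0,0],[0,0,0]],[[0,0,0],[0,0,0]],[[0,0,0],[0,0,0]],[[0,0,0],[0,0,0]],[[0,0,0],[0,0,0]],[[0,0,0],[0,0,0]],[[0,0,0],[0,0,0]]]' --hand -1 --squeeze 45

```text
time_s: 5.35
tool_pos: [0.4994, -0.0135, 0.0865]
tool_rot: [-143.2, 89.9, -42.8]
force: [-1.0, 0.9, 0.0]
grip_width: 0.0311
```

drive_tool --increments '[[[-0.2,0,0],[0,0,0]],[[-0.4,0,0],[0,0,0]],[[-0.6,0,0],[0,0,0]],[[-0.6,0,0],[0,0,0]],[[-0.6,0,0],[0,0,0]],[[-0.5,0,0],[0,0,0]],[[-0.3,0,0],[0,0,0]],[[0,0,0],[0,0,0]],[[0,0,0],[0,0,0]],[[0,0,0],[0,0,0]]]'

```text
time_s: 6.35
tool_pos: [0.4985, -0.0135, 0.2132]
tool_rot: [128.0, 89.9, -131.7]
force: [-0.4, 0.5, -2.9]
grip_width: 0.0297
```

```bash
python3 - <<'E'
from h import *
snap('side','s4');snap('wrist','w4');o=env.get_obs();print(o['force'],o['wrist_torque'],o['grip_width'],o['tool_pos'],o['qpos'])
E
```

```text
[ 0.98330283  0.30710687 -2.15496025] [ 0.11306378 -0.0030452   0.00197507] 0.02960362536020239 [ 0.49863943 -0.01352879  0.21337413] [-26.92615208  -0.42878258  25.42037693 105.66384443   0.27523013
  74.78425273  98.76096942]
```

View pics/w4.png

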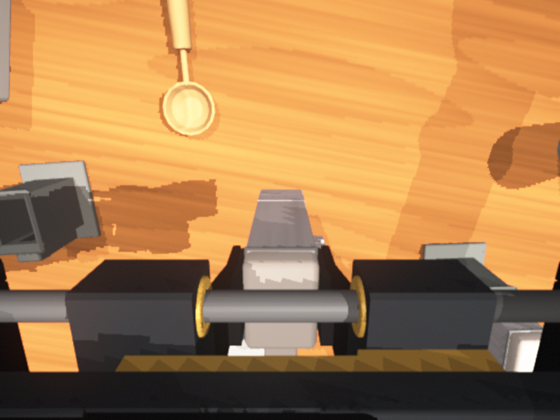

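View pics/s4.png

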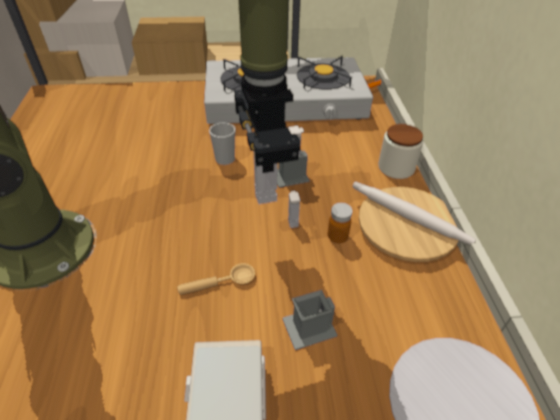

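```bash
python3 - <<'E'
from h import *
goal([.59,-.14,.24],10.5)
c=load('w4');cv2.imwrite('pics/z4.png',cv2.resize(c['frame'][180:360,225:340,::-1],None,fx=3.3,fy=3.3,interpolation=cv2.INTER_CUBIC))
E
```

```text
shift units [-0.663 -1.679 -3.521]
turn deg [-0.16 -0.07 -0.07] units [-0.0013 -0.0006 -0.0006]
   shift after turn, units [-0.666 -1.67  -3.525]
turn deg [ 1.7984e+02 -1.1000e-01  1.1000e-01] units [ 1.4987e+00 -9.0000e-04  9.0000e-04]
   shift after turn, units [-0.666  1.67   3.525]
```

View pics/z4.png

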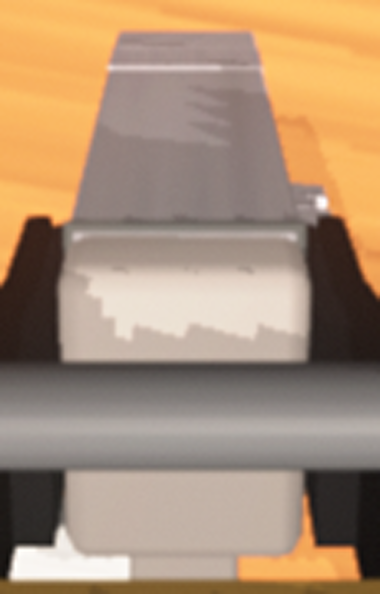

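drive_tool --increments '[[[-0.07,-0.2,-0.4],[0,0,0]],[[-0.1,-0.25,-0.5],[0,0,0]],[[-0.1,-0.25,-0.5],[0,0,0]],[[-0.1,-0.25,-0.5],[0,0,0]],[[-0.1,-0.25,-0.5],[0,0,0]],[[-0.1,-0.22,-0.5],[0,0,0]],[[-0.06,-0.15,-0.4],[0,0,0]],[[-0.03,-0.1,-0.22],[0,0,0]],[[0,0,0],[0,0,0]],[[0,0,0],[0,0,0]]]'

```text
time_s: 7.45
tool_pos: [0.5899, -0.1392, 0.2406]
tool_rot: [127.8, 90.0, -131.8]
force: [-0.2, 0.0, -1.8]
grip_width: 0.0297
```

```bash
python3 - <<'E'
from h import *
c=load('w4'); u=.2132-.0865
o=np.array([.49864,-.01353])
a=np.radians(10.5); M=np.array([[np.cos(a),np.sin(a)],[-np.sin(a),np.cos(a)]])
for n,x,y,z in [('bot',261.4,189.7,u),('bot',301.7,189.7,u),('topfar',249,348,u+.126),('topfar',315,348,u+.126),('topnear',243,262,u+.126),('topnear',318.5,262,u+.126),('shoulder',245,248,u+.11),('shoulder',318,248,u+.11)]:
    p=plane(c,x,y,z)[:2]; print(n,(M@(p-o)*1000).round(1))
snap('wrist','w5');o=env.get_obs();print(o['force'],o['tool_pos'],o['qpos'],o['tool_rot'])
E
```

```text
bot [-18.9 -14.8]
bot [-18.8  14.3]
topfar [ 17.9 -13.9]
topfar [18.  13.2]
topnear [-20.5 -15.1]
topnear [-20.5  13.6]
shoulder [-19.6 -15.9]
shoulder [-19.5  15. ]
[ 0.89050937  0.72341302 -2.26099325] [ 0.58992899 -0.13876582  0.24064256] [-16.54877042  13.61603998  32.56832817  89.35362911  -7.40684166
  79.19568459 117.08641548] [174.16481888  89.99411198 -85.42755353]
```

View pics/w5.png

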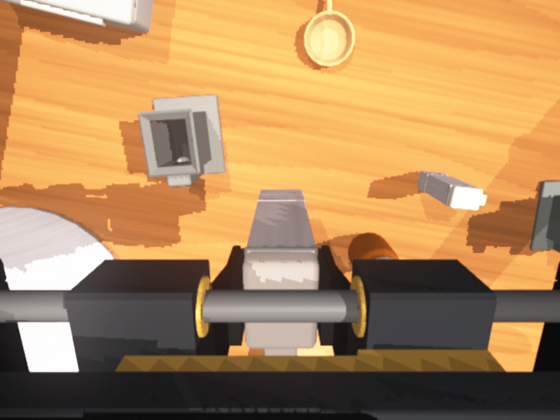

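```bash
python3 - <<'E'
from h import *
c=load('w5');f=c['frame'][90:190,130:230];cv2.imwrite('pics/z5.png',cv2.resize(f[:,:,::-1],(600,600),interpolation=cv2.INTER_CUBIC))
E
```

```text
(no output)
```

View pics/z5.png

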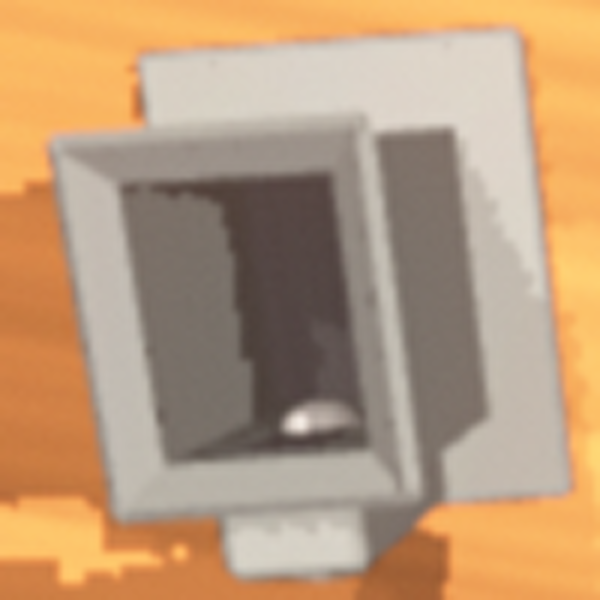

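```bash
cat > q.py <<'E'
from h import *
def quad(c,pts,z,s,x0,y0):
    p=np.array([plane(c,x0+(x+.5)/s-.5,y0+(y+.5)/s-.5,z)[:2] for x,y in pts])*1000
    print('centre',p.mean(0).round(1)); e=np.roll(p,-1,0)-p
    print(' edges',np.linalg.norm(e,axis=1).round(1),'ang',np.degrees(np.arctan2(e[:,1],e[:,0])).round(1)); return p
E
python3 - <<'E'
from q import *
c=load('w5')
quad(c,[(52,140),(368,112),(425,492),(118,522)],.081,6,130,90)
quad(c,[(120,185),(335,175),(370,450),(165,465)],.075,6,130,90)
p=quad(c,[(140,55),(522,28),(572,492)],.006,6,130,90); print((p[0]+p[2])/2)
print(plane(c,130+297/6,90+574/6,.07))
E
```

```text
centre [ 564.4 -246.3]
 edges [46.8 56.4 47.9 57. ] ang [ 105.2   15.1  -74.  -166. ]
centre [ 565.1 -247.1]
 edges [32.5 41.6 32.2 42.5] ang [ 102.9   13.5  -75.5 -166.2]
centre [ 548.3 -238.9]
 edges [ 68.8  83.9 108.2] ang [ 104.2   13.9 -126.6]
[ 564.64116719 -246.64042586]
[ 0.60498309 -0.2365421   0.07      ]
```

```bash
python3 - <<'E'
from h import *
goal([.5645,-.2478,.235],14.2)
E
```

```text
shift units [ 0.141  1.118 -2.566]
turn deg [-3.79 -0.01 -0.  ] units [-0.0316 -0.     -0.    ]
   shift after turn, units [ 0.141  1.285 -2.487]
turn deg [ 1.7621e+02 -0.0000e+00  1.0000e-02] units [ 1.4684e+00 -0.0000e+00  1.0000e-04]
   shift after turn, units [ 0.141 -1.285  2.487]
```

drive_tool --increments '[[[0,0,0],[-0.0316,0,0]],[[0.02,0.2,-0.4],[0,0,0]],[[0.02,0.25,-0.5],[0,0,0]],[[0.03,0.25,-0.5],[0,0,0]],[[0.03,0.25,-0.45],[0,0,0]],[[0.02,0.2,-0.4],[0,0,0]],[[0.02,0.135,-0.237],[0,0,0]],[[0,0,0],[0,0,0]],[[0,0,0],[0,0,0]],[[0,0,0],[0,0,0]]]'

```text
time_s: 8.5
tool_pos: [0.5655, -0.2472, 0.2356]
tool_rot: [-102.6, 89.9, 1.6]
force: [-0.3, 0.3, -1.8]
grip_width: 0.0297
```

```bash
python3 - <<'E'
from h import *
snap('wrist','w6');snap('top','t6');snap('side','s6');goal([.5645,-.2478,.1765],14.2);o=env.get_obs();print(o['force'],o['tool_pos'],o['qpos'],o['tool_rot'])
c=load('w6');cv2.imwrite('pics/z6.png',cv2.resize(c['frame'][150:360,200:370,::-1],None,fx=2.8,fy=2.8,interpolation=cv2.INTER_CUBIC))
c=load('side0');cv2.imwrite('pics/z6s.png',cv2.resize(load('s6')['frame'][200:360,220:400,::-1],None,fx=3.5,fy=3.5,interpolation=cv2.INTER_CUBIC))
E
```

```text
shift units [1.479 0.019 0.007]
turn deg [ 0.03 -0.05  0.06] units [ 0.0003 -0.0004  0.0005]
   shift after turn, units [1.479 0.017 0.006]
turn deg [-1.7997e+02 -9.0000e-02 -8.0000e-02] units [-1.4997e+00 -8.0000e-04 -7.0000e-04]
   shift after turn, units [ 1.479 -0.017 -0.006]
[-0.33088132 -0.13589592 -1.98225301] [ 0.56523203 -0.24784197  0.23565359] [ -7.83339313  15.57182037  35.49258562  88.30065793  -9.13685994
  78.97520369 132.63405078] [-130.72833859   89.9223358   -26.49640735]
```

View pics/z6.png

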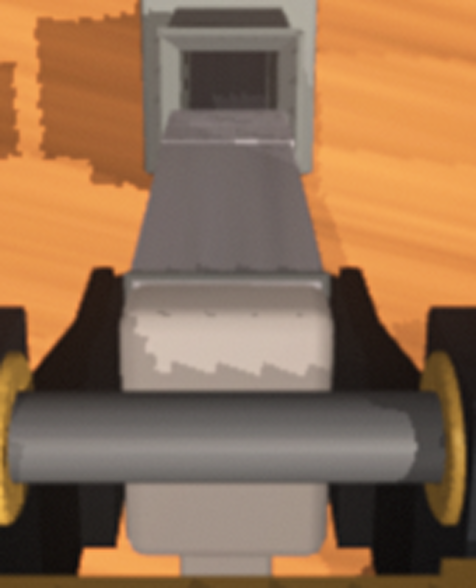

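View pics/z6s.png

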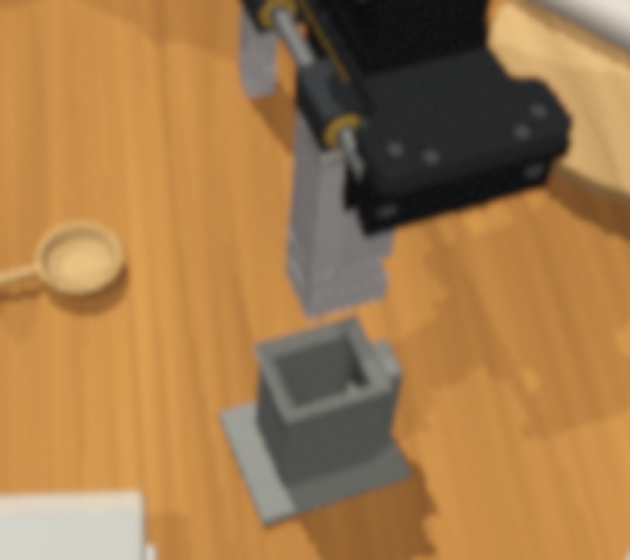

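```bash
python3 - <<'E'
from h import *
c=load('w6');o=np.array([.5652,-.2478]);a=np.radians(14.2); M=np.array([[np.cos(a),np.sin(a)],[-np.sin(a),np.cos(a)]])
for n,x,y,z in [('bot',168,112,.149),('bot',294,112,.149),('rim',160,30,.081),('rim',301,28,.081),('in',183,50,.075),('in',278,50,.075)]:
    p=plane(c,200+x/2.8,150+y/2.8,z)[:2]; print(n,(M@(p-o)*1000).round(1))
E
```

```text
bot [-17.9 -15.3]
bot [-17.9  17.3]
rim [-28.6 -21.5]
rim [-29.3  23.8]
in [-21.1 -14.5]
in [-21.1  16.8]
```

drive_tool --increments '[[[0.3,0.03,0],[0,0,0]],[[0.5,0,0],[0,0,0]],[[0.45,0,0],[0,0,0]],[[0.3,0,0],[0,0,0]],[[0,0,0],[0,0,0]],[[0,0,0],[0,0,0]]]'

```text
time_s: 9.25
tool_pos: [0.5637, -0.2494, 0.1737]
tool_rot: [-153.7, 89.9, -49.6]
force: [0.0, -0.1, -1.7]
grip_width: 0.0297
```

```bash
python3 - <<'E'
from h import *
snap('wrist','w7');snap('side','s7');o=env.get_obs();print(o['force'],o['tool_pos'])
c=load('w7');cv2.imwrite('pics/z7.png',np.hstack([cv2.resize(c['frame'][150:270,220:340,::-1],(400,400),interpolation=cv2.INTER_CUBIC),cv2.resize(load('s7')['frame'][230:350,270:390,::-1],(400,400),interpolation=cv2.INTER_CUBIC)]))
E
```

```text
[ 0.26792868  0.16872618 -1.90043884] [ 0.56429089 -0.2497515   0.17468726]
```

View pics/z7.png

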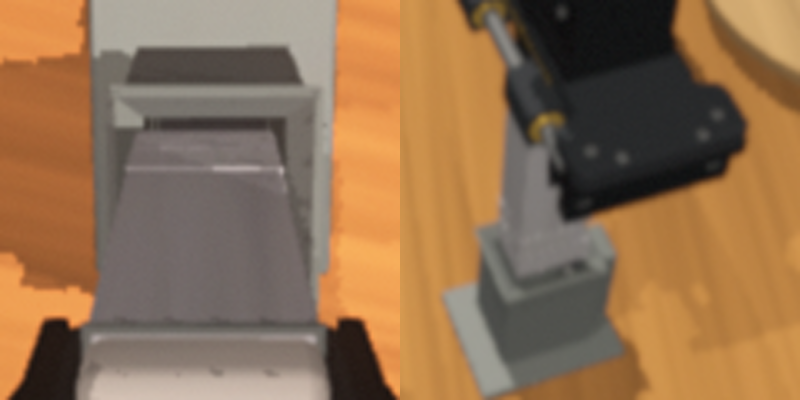

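```bash
python3 - <<'E'
from h import *
c=load('w7');o=np.array([.5642,-.2495]);a=np.radians(14.2); M=np.array([[np.cos(a),np.sin(a)],[-np.sin(a),np.cos(a)]])
s=400/120
for n,x,y,z in [('bot',134,132,.087),('bot',275,132,.087),('rim',112,87,.081),('rim',318,87,.081),('in',145,122,.075),('in',287,122,.075)]:
    p=plane(c,220+x/s,150+y/s,z)[:2]; print(n,(M@(p-o)*1000).round(1))
print(M@(np.array([.5645,-.2478])-o)*1000)
goal([.5645,-.2478,.17],14.2)
E
```

```text
bot [-19.1 -15.6]
bot [-19.  15.]
rim [-27.8 -20.6]
rim [-27.8  24.7]
in [-18.5 -13.8]
in [-18.5  18.5]
[0.70785616 1.57446488]
shift units [ 0.117 -0.017  0.046]
turn deg [-0.07 -0.13  0.13] units [-0.0006 -0.0011  0.0011]
   shift after turn, units [ 0.117 -0.017  0.046]
turn deg [179.93   0.21   0.21] units [1.4994 0.0017 0.0017]
   shift after turn, units [ 0.117  0.017 -0.046]
```

drive_tool --increments '[[[0,0,0.055],[0,0,0]],[[0,0,0],[0,0,0]],[[0.1,0,0],[0,0,0]],[[0.1,0,0],[0,0,0]],[[0,0,0],[0,0,0]]]'

```text
time_s: 9.85
tool_pos: [0.5626, -0.247, 0.1647]
tool_rot: [135.3, 90.0, -120.6]
force: [-0.3, -0.3, -1.2]
grip_width: 0.0297
```

```bash
python3 - <<'E'
from h import *
snap('wrist','w8');o=env.get_obs();print(o['force'],o['wrist_torque'],o['tool_pos'])
c=load('w8');cv2.imwrite('pics/z8.png',cv2.resize(c['frame'][150:270,220:340,::-1],(600,600),interpolation=cv2.INTER_CUBIC))
E
```

```text
[ 0.25990375 -0.13503059 -1.64885391] [0.00428614 0.08097567 0.02641236] [ 0.56278869 -0.2471113   0.16507532]
```

View pics/z8.png

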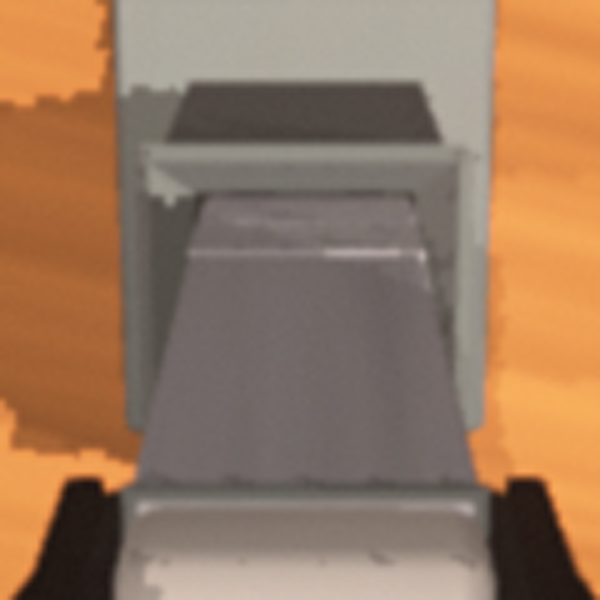

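drive_tool --increments '[[[0,-0.02,0],[0,0,0]],[[0.06,0,0],[0,0,0]],[[0.06,0,0],[0,0,0]],[[0,0,0],[0,0,0]]]'

```text
time_s: 10.3
tool_pos: [0.5636, -0.2469, 0.1604]
tool_rot: [-173.6, 90.0, -69.4]
force: [-0.3, -0.7, -2.2]
grip_width: 0.0295
```

```bash
python3 - <<'E'
from h import *
snap('wrist','w9');o=env.get_obs();print(o['force'],o['wrist_torque'],o['tool_pos'])
c=load('w9');cv2.imwrite('pics/z9.png',cv2.resize(c['frame'][150:270,220:340,::-1],(600,600),interpolation=cv2.INTER_CUBIC))
E
```

```text
[ 0.53992655  0.10160687 -2.22967681] [0.04760605 0.03221638 0.03567393] [ 0.56376037 -0.24701068  0.16059332]
```

View pics/z9.png

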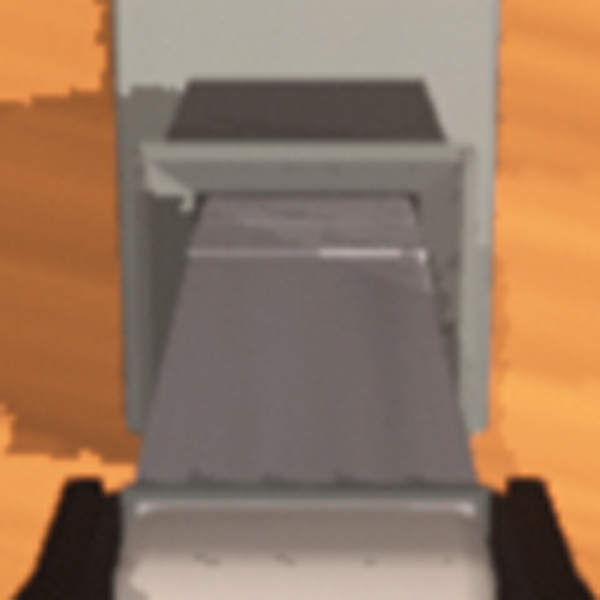

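drive_tool --increments '[[[0.06,0,0],[0,0,0]],[[0.06,0,0],[0,0,0]],[[0,0,0],[0,0,0]]]'

```text
time_s: 10.65
tool_pos: [0.5636, -0.2469, 0.1556]
tool_rot: [-171.2, 89.9, -67.1]
force: [-0.1, 0.3, -1.8]
grip_width: 0.0298
```

drive_tool --increments '[[[0.07,0,0],[0,0,0]],[[0.07,0,0],[0,0,0]],[[0,0,0],[0,0,0]]]'

```text
time_s: 10.95
tool_pos: [0.5636, -0.2469, 0.1499]
tool_rot: [-177.6, 90.0, -73.4]
force: [-0.3, 1.3, -1.1]
grip_width: 0.0295
```

drive_tool --increments '[[[0.05,0,0],[0,0,0]],[[0.05,0,0],[0,0,0]],[[0,0,0],[0,0,0]]]'

```text
time_s: 11.25
tool_pos: [0.5638, -0.247, 0.1461]
tool_rot: [-159.2, 89.9, -55.1]
force: [-1.0, -0.6, -1.6]
grip_width: 0.03
```

drive_tool --increments '[[[0.05,0,0],[0,0,0]],[[0.05,0,0],[0,0,0]],[[0,0,0],[0,0,0]]]'

```text
time_s: 11.55
tool_pos: [0.5638, -0.2469, 0.1421]
tool_rot: [-160.6, 89.9, -56.4]
force: [-0.1, 0.1, -2.7]
grip_width: 0.0294
```

drive_tool --increments '[[[0.05,0,0],[0,0,0]],[[0.05,0,0],[0,0,0]],[[0,0,0],[0,0,0]]]'

```text
time_s: 11.85
tool_pos: [0.5637, -0.247, 0.1381]
tool_rot: [-164.5, 89.9, -60.4]
force: [0.0, 0.3, -1.7]
grip_width: 0.0299
```

drive_tool --increments '[[[0.05,0,0],[0,0,0]],[[0.05,0,0],[0,0,0]],[[0,0,0],[0,0,0]]]'

```text
time_s: 12.15
tool_pos: [0.5636, -0.2471, 0.1341]
tool_rot: [-170.4, 89.9, -66.3]
force: [-0.1, 0.2, -2.4]
grip_width: 0.0298
```

drive_tool --increments '[[[0.05,0,0],[0,0,0]],[[0.05,0,0],[0,0,0]],[[0,0,0],[0,0,0]]]'

```text
time_s: 12.45
tool_pos: [0.5636, -0.2476, 0.1306]
tool_rot: [-168.5, 89.9, -64.4]
force: [-2.0, -0.3, 0.9]
grip_width: 0.03
```

drive_tool --increments '[[[0.04,0,0],[0,0,0]],[[0.04,0,0],[0,0,0]],[[0,0,0],[0,0,0]]]'

```text
time_s: 12.75
tool_pos: [0.5637, -0.2474, 0.1267]
tool_rot: [-175.7, 89.9, -71.6]
force: [-1.3, -1.6, -0.2]
grip_width: 0.0296
```

drive_tool --increments '[[[0.04,0,0],[0,0,0]],[[0.04,0,0],[0,0,0]],[[0,0,0],[0,0,0]]]'

```text
time_s: 13.05
tool_pos: [0.5636, -0.247, 0.1234]
tool_rot: [176.8, 89.9, -79.0]
force: [-1.7, -1.4, -1.1]
grip_width: 0.0295
```

drive_tool --increments '[[[0.04,0,0],[0,0,0]],[[0.04,0,0],[0,0,0]],[[0,0,0],[0,0,0]]]'

```text
time_s: 13.35
tool_pos: [0.5636, -0.247, 0.1203]
tool_rot: [-175.5, 89.9, -71.4]
force: [-2.2, -0.8, -1.6]
grip_width: 0.0298
```

drive_tool --increments '[[[0.04,0,0],[0,0,0]],[[0.04,0,0],[0,0,0]],[[0.04,0,0],[0,0,0]],[[0,0,0],[0,0,0]]]'

```text
time_s: 13.75
tool_pos: [0.5637, -0.2471, 0.1155]
tool_rot: [-172.0, 89.9, -67.9]
force: [-3.0, -0.8, -2.1]
grip_width: 0.0295
```

drive_tool --increments '[[[0.04,0,0],[0,0,0]],[[0.04,0,0],[0,0,0]],[[0,0,0],[0,0,0]]]'

```text
time_s: 14.05
tool_pos: [0.5637, -0.2471, 0.1123]
tool_rot: [-168.2, 89.9, -64.0]
force: [-4.3, -1.9, -3.2]
grip_width: 0.0298
```

drive_tool --increments '[[[0.04,0,0],[0,0,0]],[[0.04,0,0],[0,0,0]],[[0,0,0],[0,0,0]]]'

```text
time_s: 14.35
tool_pos: [0.5637, -0.247, 0.1088]
tool_rot: [-175.9, 89.9, -71.7]
force: [-3.1, -1.7, -5.3]
grip_width: 0.0295
```

drive_tool --increments '[[[0.03,0,0],[0,0,0]],[[0.03,0,0],[0,0,0]],[[0,0,0],[0,0,0]]]'

```text
time_s: 14.65
tool_pos: [0.5642, -0.2466, 0.1067]
tool_rot: [-127.1, 89.9, -22.9]
force: [-3.2, -1.5, -5.5]
grip_width: 0.0298
```

drive_tool --increments '[[[0.03,0,0],[0,0,0]],[[0.03,0,0],[0,0,0]],[[0,0,0],[0,0,0]]]'

```text
time_s: 14.95
tool_pos: [0.5651, -0.2467, 0.1051]
tool_rot: [-118.9, 89.8, -14.8]
force: [-0.7, 1.0, -4.8]
grip_width: 0.0298
```

drive_tool --increments '[[[0.02,0,0],[0,0,0]],[[0.02,0,0],[0,0,0]],[[0,0,0],[0,0,0]]]'

```text
time_s: 15.25
tool_pos: [0.5652, -0.247, 0.104]
tool_rot: [-122.5, 89.8, -18.4]
force: [1.7, -0.3, 0.5]
grip_width: 0.0297
```

drive_tool --increments '[[[0.02,0,0],[0,0,0]],[[0.02,0,0],[0,0,0]],[[0,0,0],[0,0,0]]]'

```text
time_s: 15.55
tool_pos: [0.5654, -0.247, 0.1039]
tool_rot: [-113.7, 89.8, -9.6]
force: [-1.3, 1.9, 7.9]
grip_width: 0.0297
```

drive_tool --increments '[[[0.02,0,0],[0,0,0]],[[0,0,0],[0,0,0]],[[0,0,0],[0,0,0]]]'

```text
time_s: 15.85
tool_pos: [0.5655, -0.2471, 0.1038]
tool_rot: [-110.6, 89.7, -6.4]
force: [-2.1, 1.4, 13.0]
grip_width: 0.0298
```

```bash
python3 - <<'E'
from h import *
snap('wrist','w10');snap('side','s10');o=env.get_obs();print(o['force'],o['wrist_torque'],o['tool_pos'])
cv2.imwrite('pics/z10.png',np.hstack([cv2.resize(load('w10')['frame'][130:370,200:360,::-1],(400,600),interpolation=cv2.INTER_CUBIC),cv2.resize(load('s10')['frame'][200:350,270:370,::-1],(400,600),interpolation=cv2.INTER_CUBIC)]))
E
```

```text
[-2.4803569   3.55028883 11.15747393] [0.68096441 0.8760178  0.03716107] [ 0.56547994 -0.24706693  0.10382948]
```

View pics/z10.png

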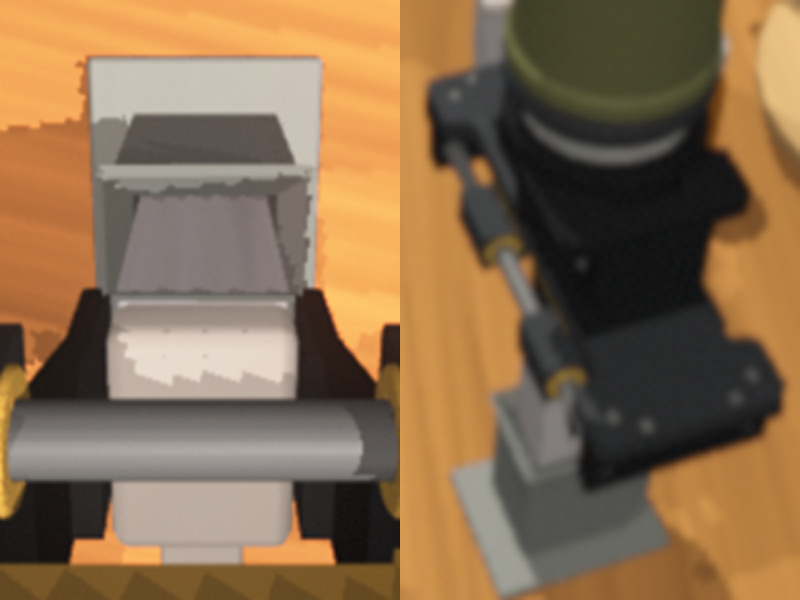

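drive_tool --increments '[[[0,0,0],[0,0,0]],[[0,0,0],[0,0,0]],[[0,0,0],[0,0,0]],[[0,0,0],[0,0,0]],[[0,0,0],[0,0,0]],[[0,0,0],[0,0,0]]]' --hand 1

```text
time_s: 16.55
tool_pos: [0.5639, -0.2472, 0.1007]
tool_rot: [-154.2, 89.9, -50.1]
force: [0.6, 0.2, -0.3]
grip_width: 0.0697
```

drive_tool --increments '[[[-0.2,0,0],[0,0,0]],[[-0.4,0,0],[0,0,0]],[[-0.6,0,0],[0,0,0]],[[-0.6,0,0],[0,0,0]],[[-0.6,0,0],[0,0,0]],[[-0.6,0,0],[0,0,0]],[[-0.4,0,0],[0,0,0]],[[0,0,0],[0,0,0]],[[0,0,0],[0,0,0]]]'

```text
time_s: 17.45
tool_pos: [0.5637, -0.2469, 0.2368]
tool_rot: [-138.3, 89.9, -34.2]
force: [0.4, -0.1, -0.5]
grip_width: 0.0869
```

```bash
python3 - <<'E'
from h import *
snap('wrist','w11');snap('side','s11');o=env.get_obs();print(o['force'],o['tool_pos'],o['time_s'])
cv2.imwrite('pics/z11.png',cv2.resize(load('s11')['frame'][200:350,250:390,::-1],(560,600),interpolation=cv2.INTER_CUBIC))
E
```

```text
[ 0.34400424 -0.06227312 -0.09176789] [ 0.56316692 -0.24656368  0.23548649] 17.55
```

View pics/z11.png

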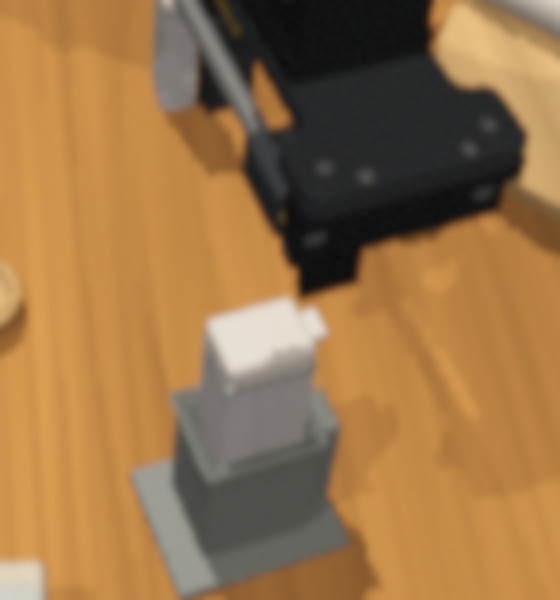

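View pics/w11.png

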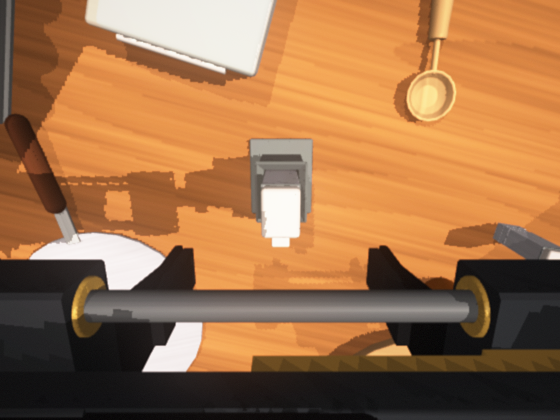

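```bash
python3 - <<'E'
from m import *
s=load('s11');w=load('w11')
capmeas(w,(255,180,310,250),z=.1435,thr=210,k=15)
# cap corners in the side view (zoom 4, origin 250,200)
for n,x,y in [('bl',213,322),('br',293,300),('fr',312,352),('fl',225,375)]: print(n,plane(s,250+x/4,200+y/4,.1435).round(4))
def tri(a,b):
    o=[];d=[]
    for c,u,v in (a,b):
        p=plane(c,u,v,0);q=plane(c,u,v,.2);o.append(p);d.append(q-p)
    A=np.column_stack([d[0],-d[1]]);t=np.linalg.lstsq(A,o[1]-o[0],rcond=None)[0];p,q=o[0]+t[0]*d[0],o[1]+t[1]*d[1];return (p+q)/2,np.linalg.norm(p-q)
u=w['frame'][170:260,245:320,::-1];cv2.imwrite('pics/z12.png',cv2.resize(u,None,fx=6,fy=6,interpolation=cv2.INTER_CUBIC))
print(tri((s,250+261/4,200+337/4),(w,281,212)))
E
```

```text
cap rect mm ((568.6386108398438, -246.350341796875), (44.7639274597168, 27.363378524780273), 14.147449493408203)
tab px [264.83333333 226.33333333] 6 [ 0.58570505 -0.2559344   0.123     ]
tab yaw -29.317408991728172
[[ 543.59143 -238.55417]
 [ 550.27954 -265.08762]
 [ 593.6858  -254.14651]
 [ 586.9977  -227.61307]]
bl [ 0.5479 -0.2416  0.1435]
br [ 0.5834 -0.2331  0.1435]
fr [ 0.5869 -0.2601  0.1435]
fl [ 0.5493 -0.2684  0.1435]
(array([ 0.56708706, -0.24687312,  0.13728434]), np.float64(0.0018489380447185547))
```

View pics/z12.png

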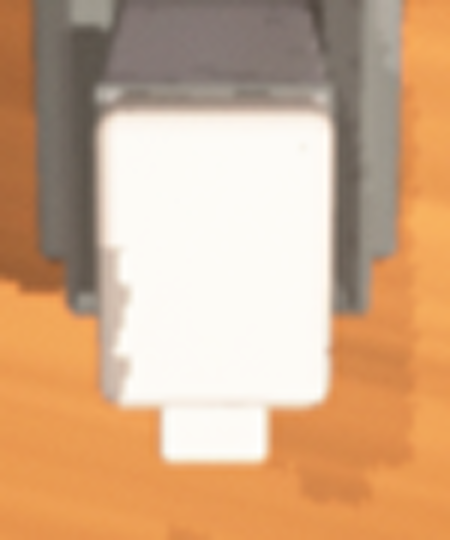

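```bash
python3 - <<'E'
from h import *
print(env.get_obs()['joint_velocities'].round(2)); print(env.sign_off())
E
```

```text
[ 0.06  0.32 -0.09  0.22 -0.07  0.02 -0.02]
the job is handed in; nothing more can be done
None
```

I gripped the 126 mm tin across its 30 mm width and lifted it upright. I then pushed it down into the empty stand with its thumb tab on the spring-housing side, let go, backed off about 130 mm above it and handed the job in at about 17.6 s.

**Seating:**
- **Ball:** as the tin went down, the sideways push of the ball built up to about 4.5 N. It then fell away over the last 3–4 mm as the ball dropped into the notch.
- **Seat:** the tool stopped at a height of 0.104 m while the force rose from 0.5 to 8 to 13 N, which I read as the seat. That puts the tin's underside about 17.5 mm above the worktop. The readings stayed far below the 35 N limit.

**Last checks:**
- **Pictures:** after release, the side and wrist views show the tin upright in the stand with the tab on the housing side. The spoon and spice box look undisturbed. I did not measure the bystanders' positions again; I kept clear of them all, and no force reading suggested contact.
- **Disagreement on height:** a rough two-view estimate put the top of the tin at 0.137 m, against 0.1435 m from the felt seat. I hand-picked those points and put their error at about 5 mm, so I trusted the felt stop. Both values mean the tin is fully down.
- **Failed check:** one colour-mask measurement of the cap in the last picture ran the tab into the cap, so I ignored its tab reading.
- **Ball position:** I could not read it directly; the click is inferred from the forces.

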